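# Hold a half-built pedal in reset

### The arm

A 6-joint arm with a two-finger parallel gripper is mounted at the origin on the work surface. World frame = base frame: x ahead of the robot, y to its left, z up, the work surface at z = 0. Lengths are in m, angles in rad, forces in N, time in s.
With the tool pointing down it reaches from about 0.35 to 0.85 m from the base axis. Payload 8.1 kg.
Tool frame: the origin (TCP) lies midway between the tips of the shut fingers; the grasp point (between the pads) lies ctrl.grasp_offset behind it (ctrl.grasp_offset is the distance from the TCP to the grasp point, in m); z points along the fingers, y is the line along which they close (so a half turn about z gives the same grasp; the last joint's range is limited). The gripper opens to 93 mm and grips with 3 to 60 N. Pads are 15 mm wide; open, the fingers measure 128 mm over their backs; the gripper's body (75 mm by 188 mm) begins 65 mm behind the grasp point.
Start: joints at [-1.402, 0.13, 1.488, -0, 1.523, -0.085], TCP at [0.151, -0.581, 0.219] pointing down, gripper open.
Joint ranges: [-2.96, 2.96], [-0.89, 2.26], [0.02, 2.5], [-1.34, 4.48], [0, 2.73], [-2.66, 2.66]. Speed limits (rad/s): [2.39, 2.39, 2.79, 3.14, 3.14, 3.14].

### API

Orientations are given as a unit quaternion [w, x, y, z].
In Python, from plant import ctrl, camrig gives the robot as it stands (ctrl), with the cameras (camrig).
- The arm moves only by the tool tcp_steps, called after "Call:" by a JSON object that holds its "fn" and its "kwargs", one argument or row to a line. Schema: {"type":"object","properties":{"plan":{"type":"object","properties":{"sx":{"type":"array","items":{"type":"number"},"minItems":1,"maxItems":5},"sy":{"type":"array","items":{"type":"number"},"minItems":1,"maxItems":5},"sz":{"type":"array","items":{"type":"number"},"minItems":1,"maxItems":5},"turn":{"type":"array","items":{"type":"number"},"minItems":1,"maxItems":5}},"additionalProperties":false,"required":["sx","sy","sz","turn"]},"aperture":{"type":"number"},"grip_force":{"type":"number"},"only":{"type":"string"},"quiet":{"type":"boolean"},"lines":{"type":"string"}},"required":["plan"],"additionalProperties":false}. plan is an object with one list for each field, all of the same length, 1 to 5, a row being the entries at one place: sx, sy, sz (the shift in m), turn (a turn about the tool's z in rad); each row is the pose to reach, as a shift and turn from the pose commanded when the call began, along the tool's axes at that moment; what a row does not reach only later rows make up. A row lasts 1/10 s, in which the tool goes at most 0.05 m and 0.15 rad, less where a joint would pass 70% of its speed; a pose out of reach is approached as far as the arm can. aperture is the finger opening in m, set as the call begins (left out keeps the last). The fingers move at their own pace and stop on an object; grip_force is the grip in N (left out, the last holds). Time passes only in rows, so rows that do not move let the fingers close. The tool returns the time, the measured TCP pose, the force, the opening and the grip force at its end. only (a regular expression) keeps the lines of the reply that match it, lines (a string "A,B") keeps lines A to B, and quiet returns only ok. Input that does not fit is refused with a message, and nothing moves.
- ctrl.get_state(): the state, without advancing time (a new reading comes with each control period).
- camrig.get_image(name): name is "scene" or "side" or "wrist"; returns the picture (420x560x3 uint8, red, green, blue); there is no depth.
- camrig.camera_params(name): a dict with "camera_matrix" (3x3 intrinsics, pixels), "origin" and "orientation" of the camera in the world. Camera axes: x right, y up, looking along -z (the intrinsics and any distortion apply to the point x, -y, -z); pixel columns grow to the right and rows downward; lengths in m; the calibration is good to about 2 mm. A picture is of the moment at which its call begins: read the wrist's pose just before it. camera_params takes no time and is no camera call; for the wrist camera it gives the pose at the moment of the call.
- ctrl.job_done(): hands the job in; it is judged then, once.
The state is a dict: "t": time; "q": joint angles; "qvel": joint speeds; "tau": joint torques, N m; "ee_pos": TCP position; "tcp_rot": TCP orientation; "ft_force": force on the tool from outside, world axes, zero at the start; "ft_torque": the same for the moment, N m; "grip_width": finger opening in m; "gripper_force": force on a finger pad.
Only numpy, scipy, OpenCV 4.12 (cv2) and the standard library are available. Lean on these libraries where they do the work, as an engineer would, in place of code of your own. Each camera call takes 0.05 s, during which the arm holds its last target. There are 200 camera calls.

### The job

Put the half-built guitar pedal into reset: take the wooden-handled stylus out of the tool rack and with its tip press the recessed start button on top of the grey test box fully down, then let that button come back up. Next reach the stylus tip through the empty round hole in the top of the bare aluminium pedal and push the reset button inside fully down. Finish while still gripping the stylus and holding the reset button down with it; do not disturb the other tools in the rack or the loose parts on the bench.

Things in the scene. Friction and masses are not known exactly. Their poses are not given: they have to be found in the camera images.
- stylus: Stylus, loose, about 45 g, upright in one of the rack's three holes (which one varies), told by its slim wooden handle. Round steel shaft 5 mm thick, 60 mm long, then a turned wooden handle 17 mm thick, 65 mm long. Origin: the tip, the free end of the shaft; z runs up the handle, which spans z = 60 to 125 mm. In the rack the handle's lower face rests on the top board.
- rack: Plywood tool rack, fixed, 60 (x) by 170 (y) by 75 mm high: 12 mm top board, upper face 75 mm up, three 10 mm through holes in a row at y = -50, 0 and +50 mm; end walls, floor. Origin: centre of its underside, z up. Gripping along the rack's x axis keeps the fingers clear of the neighbouring tools, which reach 145 mm above the bench.
- nut_driver: Bystander: nut driver standing in the rack, fat black plastic handle 26 mm in diameter and 70 mm long on a 60 mm steel shaft. Origin: tip of the shaft, z up the handle.
- pin_vise: Bystander: all-steel pin vise standing in the rack, body 16 mm in diameter and 45 mm long on a 60 mm shaft. Origin: tip of the shaft, z up the body.
- test_box: Test box, fixed to the bench: grey painted steel, 100 mm (x) by 110 mm (y) by 55 mm high, with a raised black meter window on the +x half of its top and the round well of the start button on the -x half. Origin: centre of its underside. The test box and the pedal can stand in either place.
- test_hole (a point): Centre of the mouth of the start button's well, level with the top of the test box. The well is round, 16 mm in diameter, vertical; at rest the button's flat top lies 6 mm below this point.
- start_button (a joint): Start button in the test box: black round cap 10 mm in diameter, slides straight down. 0 = up, 0.005 m = fully down; a spring pushes it back: 2 N to start, 5 N at the bottom.
- start_button_cap (a point): Centre of the top face of the start button's cap (moves with it).
- pedal: Half-built guitar pedal, fixed to the bench: hollow bare aluminium box 120 (x) by 94 mm (y), top face 44 mm above the bench. Three bare pot shafts (14 mm tall) stand in a row on the +x end of the top, a small LED bezel (3 mm tall) near the middle, the single empty hole at the -x end. Origin: centre of its underside.
- pedal_hole (a point): Centre of the empty footswitch hole, level with the pedal's top face. Round, 14 mm in diameter, vertical, through the 3 mm top; at rest the reset button's flat top lies 14 mm below this point, centred under the hole.
- reset_button (a joint): Reset button inside the pedal: white round cap 10 mm in diameter, slides straight down. 0 = up, 0.005 m = fully down; a spring pushes it back: 2 N to start, 5 N at the bottom.
- reset_button_cap (a point): Centre of the top face of the reset button's cap (moves with it).
- knob_cap0: Bystander: loose cream resin knob cap standing on the bench, 21 mm in diameter, 16 mm tall. Origin: centre of its underside.
- knob_cap1: Bystander: loose cream resin knob cap standing on the bench, 21 mm in diameter, 16 mm tall. Origin: centre of its underside.
- knob_cap2: Bystander: loose cream resin knob cap standing on the bench, 21 mm in diameter, 16 mm tall. Origin: centre of its underside.
- dc_jack: Bystander: loose silver DC power jack, 14 by 11 by 11 mm, on the bench. Origin: centre of its underside.
- pump: Bystander: loose red plastic desoldering pump, about 205 mm long along its x axis and 19 mm thick, lying on the bench. Origin: under the centre of its barrel.

How it is judged:
On the way, in this order (a step that is already met when the one before it is completed fails the run):
1. the start button is pressed down with the stylus (value of joint start_button above 0.0035 m and contact force between stylus and start_button above 1 N and horizontal distance between stylus and test_hole below 0.008 m), for 0.1 s.
2. the start button has come back up (value of joint start_button below 0.001 m), for 0.1 s.
3. the reset button is pressed down with the stylus (value of joint reset_button above 0.0035 m and contact force between stylus and reset_button above 1 N and horizontal distance between stylus and pedal_hole below 0.008 m), for 0.3 s.
At the end, for the whole second after the job is handed in: The gripper holds the stylus, whose tip is inside the pedal's hole (within 8 mm of its axis, more than 14 mm deep) and keeps the reset button at least 3.5 mm of its 5 mm down with more than 1 N; the start button is back up (within 1 mm) (all of step 3 and z of stylus in the frame of pedal_hole below -0.014 m and contact force between the fingers and stylus above 2 N and value of joint start_button below 0.001 m); the arm keeps its last pose, push and grip.
It fails at once if another tool in the rack is moved more than 20 mm or knocked over (distance of any of nut_driver, pin_vise from where it was at the start of the episode above 0.02 m or angle between any of nut_driver, pin_vise's own z axis and vertical above 0.5 rad).
It fails at once if a loose part or the pump on the bench is moved more than 20 mm or knocked over (distance of any of knob_cap0, knob_cap1, knob_cap2, dc_jack, pump from where it was at the start of the episode above 0.02 m or angle between any of knob_cap0, knob_cap1, knob_cap2, dc_jack, pump's own z axis and vertical above 0.5 rad).
It also fails if it takes over 43 s, if anything falls off the work surface, if the arm or the gripper's body presses on something with over 40 N, if the wrist force passes 120 N, or if a joint passes its speed limit or range.

## Working session

There is one attempt and no reset: what is moved stays moved. The work goes in short steps, Python scripts to look and compute and a tool call to move; the robot and the scene stay as the last step left them, time stands still between calls to the robot, and variables do not carry over. Pictures are saved under pics/ and viewed, at most 10 in all, crops included, and the job is handed in when it is done.

```bash
ls; mkdir -p pics; python3 - <<'E'
from plant import ctrl, camrig
import cv2
s=ctrl.get_state();print(s['t'],s['ee_pos'],s['tcp_rot'],ctrl.grasp_offset,s['grip_width'])
for n in("scene","side","wrist"):
    p=camrig.camera_params(n);print(n,p)
    cv2.imwrite(f'pics/{n}0.png',camrig.get_image(n)[:,:,::-1])
E
```

```text
pics
plant.py
0.0 [ 0.15058693 -0.58021373  0.21759481] [-9.16159157e-04  9.91958509e-01  1.26560164e-01 -3.28590087e-05] 0.0188 0.09296708640679154
scene {'camera_matrix': array([[533.74398283,   0.        , 277.28141219],
       [  0.        , 533.74398283, 211.16279907],
       [  0.        ,   0.        ,   1.        ]]), 'origin': array([ 1.21410135, -0.92132299,  0.89154082]), 'orientation': array([0.85842454, 0.42489038, 0.12391161, 0.25927085])}
side {'camera_matrix': array([[516.57798361,   0.        , 269.78593365],
       [  0.        , 516.57798361, 207.93631252],
       [  0.        ,   0.        ,   1.        ]]), 'origin': array([ 0.21672054, -0.77190185,  0.6406053 ]), 'orientation': array([ 0.85851236,  0.45559712, -0.11630308, -0.20460055])}
wrist {'camera_matrix': array([[337.20227604,   0.        , 277.27234925],
       [  0.        , 337.20227604, 206.4719636 ],
       [  0.        ,   0.        ,   1.        ]]), 'origin': array([ 0.22522343, -0.56094139,  0.3843001 ]), 'orientation': array([ 0.78288354, -0.11067045,  0.086826  , -0.6060583 ])}
```

View pics/scene0.png

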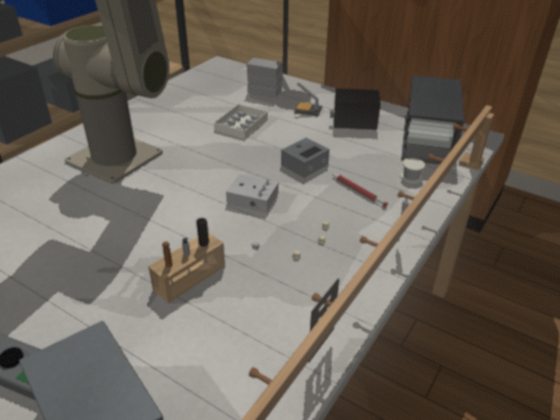

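View pics/side0.png

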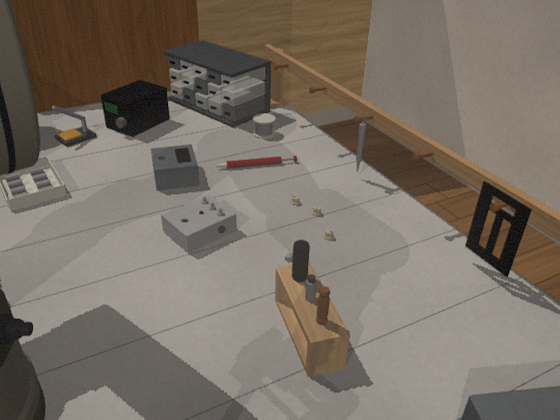

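The scene view shows the rack with stylus handle (brown, ~(167,255)), pin vise, nut driver (203,232); pedal (252,195), test box (305,158). In the side view the stylus is at (323,305), pedal hole ~(183,219), and start well ~(161,157).

```bash
cat > h.py <<'E'
import numpy as np,cv2
from scipy.spatial.transform import Rotation as R
def rot(q): return R.from_quat([q[1],q[2],q[3],q[0]]).as_matrix()
def ray(p,uv):
    x=np.linalg.inv(p['camera_matrix'])@[uv[0],uv[1],1]
    d=rot(p['orientation'])@[x[0],-x[1],-x[2]]
    return np.array(p['origin']),d/np.linalg.norm(d)
def plane(p,uv,z):
    o,d=ray(p,uv);return o+d*(z-o[2])/d[2]
def tri(obs):
    A=0;b=0
    rs=[ray(p,uv) for p,uv in obs]
    for o,d in rs:
        M=np.eye(3)-np.outer(d,d);A=A+M;b=b+M@o
    x=np.linalg.solve(A,b)
    return x,max(np.linalg.norm((np.eye(3)-np.outer(d,d))@(x-o)) for o,d in rs)
def proj(p,X):
    c=rot(p['orientation']).T@(np.array(X)-p['origin'])
    v=p['camera_matrix']@[c[0],-c[1],-c[2]];return v[:2]/v[2]
E
python3 - <<'E'
from plant import ctrl, camrig
from h import *
P={n:camrig.camera_params(n) for n in("scene","side","wrist")}
print('stylus top',tri([(P['scene'],(167,243)),(P['side'],(324,289))]))
print('black top',tri([(P['scene'],(202,221)),(P['side'],(301,244))]))
print('pedal hole',plane(P['side'],(183,219),.044)); print('well',plane(P['side'],(161,157),.055))
for n,c,f in(('scene',(140,130,220,180),4),('side',(140,135,120,120),4)):
    im=cv2.imread(f'pics/{n}0.png');x,y,w,h=c
    if n=='scene': x,y,w,h=140,130,200,150
    cv2.imwrite(f'pics/{n}0c.png',cv2.resize(im[y:y+h,x:x+w],None,fx=4,fy=4,interpolation=cv2.INTER_CUBIC))
E
```

```text
stylus top (array([ 0.54151432, -0.32302719,  0.1355363 ]), np.float64(0.001212252854072369))
black top (array([ 0.55973319, -0.22648217,  0.14169512]), np.float64(0.0001132968431439134))
pedal hole [0.45573031 0.05491454 0.044     ]
well [0.48954595 0.30493294 0.055     ]
```

View pics/wrist0.png

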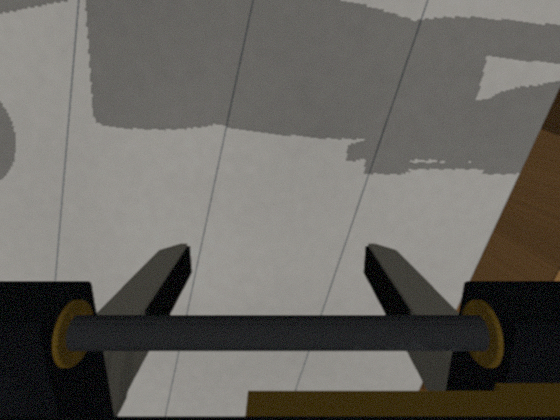

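```bash
cat >> h.py <<'E'
def delta(s,target,yaw=None):
    """shift in the tool's axes and tool-z turn to reach target TCP (world) and tool-y yaw"""
    M=rot(s['tcp_rot']);d=M.T@(np.array(target)-s['ee_pos'])
    cur=np.arctan2(M[1,1],M[0,1]);t=0 if yaw is None else -((yaw-cur+np.pi/2)%np.pi-np.pi/2) if False else (0 if yaw is None else cur-yaw)
    return np.round(d,4),round(t,3)
E
```

Call:
{"fn": "tcp_steps", "kwargs": {
  "plan": {"sx":[0.04, 0.09, 0.14, 0.19, 0.21], "sy":[-0.01, -0.02, -0.03, -0.04, -0.05], "sz":[0, 0, -0.01, -0.01, -0.01], "turn":[-0.1, -0.25, -0.4, -0.5, -0.56]}
}}

```text
t: 0.65
ee_pos: [0.3446, -0.4778, 0.2287]
tcp_rot: [0.0, 0.917, 0.399, 0.001]
ft_force: [-1.0, 0.0, -0.1]
grip_width: 0.0928
gripper_force: 0.0
```

```bash
python3 -c "
from plant import ctrl, camrig
from h import *
print(delta(ctrl.get_state(),[.53,-.382,.24],-.187))"
```

```text
(array([ 0.1965,  0.0702, -0.011 ]), np.float64(-0.564))
```

Call:
{"fn": "tcp_steps", "kwargs": {
  "plan": {"sx":[0.04, 0.08, 0.12, 0.16, 0.196], "sy":[0.015, 0.03, 0.045, 0.06, 0.07], "sz":[0, 0, -0.01, -0.01, -0.011], "turn":[-0.12, -0.25, -0.38, -0.5, -0.564]}
}}

```text
t: 1.15
ee_pos: [0.5286, -0.3841, 0.2394]
tcp_rot: [-0.0, 0.77, 0.638, 0.0]
ft_force: [0.2, 0.6, -0.7]
grip_width: 0.0927
gripper_force: 0.0
```

Call:
{"fn": "tcp_steps", "kwargs": {
  "plan": {"sx":[0, 0], "sy":[0, 0], "sz":[0, 0], "turn":[0, 0]}
}}

```text
t: 1.35
ee_pos: [0.5272, -0.3845, 0.2389]
tcp_rot: [-0.001, 0.772, 0.636, -0.0]
ft_force: [-1.2, -0.2, -0.3]
grip_width: 0.0928
gripper_force: 0.0
```

```bash
cat > look.py <<'E'
import sys
from plant import ctrl, camrig
from h import *
import json
def look(n):
    s=ctrl.get_state();p=camrig.camera_params('wrist');im=camrig.get_image('wrist')[:,:,::-1]
    cv2.imwrite(f'pics/{n}.png',im)
    json.dump({k:np.array(v).tolist() for k,v in p.items()},open(f'pics/{n}.json','w'))
look(sys.argv[1])
E
python3 look.py w1
```

Call:
{"fn": "tcp_steps", "kwargs": {
  "plan": {"sx":[0.05, 0.05], "sy":[0, 0], "sz":[0, 0], "turn":[0, 0]}
}}

```text
t: 1.6
ee_pos: [0.5364, -0.3331, 0.2394]
tcp_rot: [-0.001, 0.772, 0.636, 0.001]
ft_force: [1.2, -0.5, 0.2]
grip_width: 0.0931
gripper_force: 0.0
```

Call:
{"fn": "tcp_steps", "kwargs": {
  "plan": {"sx":[0], "sy":[0], "sz":[0], "turn":[0]}
}}

```text
t: 1.7
ee_pos: [0.5357, -0.3364, 0.2398]
tcp_rot: [0.0, 0.772, 0.636, -0.0]
ft_force: [0.0, -0.7, -0.0]
grip_width: 0.093
gripper_force: 0.0
```

```bash
python3 look.py w2; python3 -c "
from plant import ctrl, camrig
print(ctrl.get_state()['q'])
import cv2
cv2.imwrite('pics/w12.png',cv2.hconcat([cv2.resize(cv2.imread(f'pics/w{i}.png'),(400,300)) for i in (1,2)]))"
```

```text
[-6.42374461e-01  2.11022754e-01  1.35997520e+00 -5.45517290e-04
  1.57030264e+00 -4.48211433e-01]
```

View pics/w12.png

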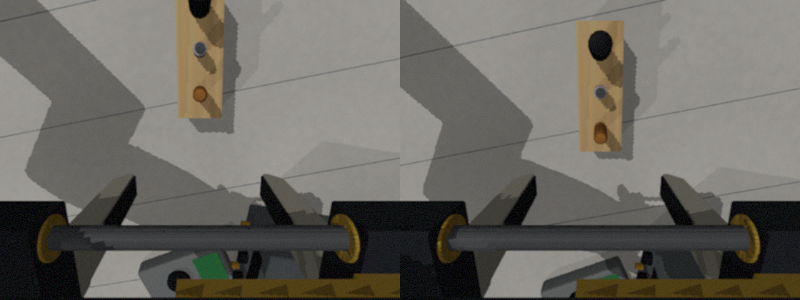

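```bash
cat > seg.py <<'E'
import json
from h import *
def load(n): return cv2.imread(f'pics/{n}.png'),{k:np.array(v) for k,v in json.load(open(f'pics/{n}.json')).items()}
if __name__=='__main__':
    obs=[]
    for n in('w1','w2'):
        im,p=load(n);h=cv2.cvtColor(im,cv2.COLOR_BGR2HSV)
        m=((h[...,1]>150)&(h[...,2]>50)&(h[...,0]<25)).astype(np.uint8)*255
        m[250:]=0
        c=max(cv2.findContours(m,0,1)[0],key=cv2.contourArea);x,y,w,hh=cv2.boundingRect(c)
        print(n,x,y,w,hh,cv2.contourArea(c))
        uv=(x+(w-1)/2,y+hh-w/2);obs.append((p,uv));print(uv)
    print(tri(obs)); print([plane(p,uv,.14) for p,uv in obs])
E
python3 seg.py
```

```text
w1 271 121 20 22 296.0
(280.5, 133.0)
w2 272 171 18 31 391.5
(280.5, 193.0)
(array([ 0.54008687, -0.32664005,  0.13485863]), np.float64(0.00030053828748986285))
[array([ 0.54040739, -0.32634673,  0.14      ]), array([ 0.53998808, -0.32532476,  0.14      ])]
```

```bash
python3 -c "
from plant import ctrl, camrig
from h import *
print(delta(ctrl.get_state(),[.540,-.326,.089]))"
```

```text
(array([0.0118, 0.0022, 0.1508]), 0)
```

Call:
{"fn": "tcp_steps", "kwargs": {
  "plan": {"sx":[0.01, 0.01, 0.01, 0.01, 0.01], "sy":[0.002, 0.002, 0.002, 0.002, 0.002], "sz":[0.01, 0.05, 0.09, 0.13, 0.15], "turn":[0, 0, 0, 0, 0]}
}}

```text
t: 2.25
ee_pos: [0.5376, -0.3255, 0.0841]
tcp_rot: [-0.003, 0.772, 0.635, -0.001]
ft_force: [-0.1, 0.2, -0.4]
grip_width: 0.0932
gripper_force: 0.0
```

Call:
{"fn": "tcp_steps", "kwargs": {
  "plan": {"sx":[0, 0], "sy":[0, 0], "sz":[0, 0], "turn":[0, 0]}
}}

```text
t: 2.45
ee_pos: [0.54, -0.327, 0.0895]
tcp_rot: [-0.0, 0.772, 0.635, -0.0]
ft_force: [0.6, 0.2, 0.7]
grip_width: 0.0931
gripper_force: 0.0
```

Call:
{"fn": "tcp_steps", "kwargs": {
  "plan": {"sx":[0, 0, 0, 0, 0], "sy":[0, 0, 0, 0, 0], "sz":[0, 0, 0, 0, 0], "turn":[0, 0, 0, 0, 0]},
  "aperture": 0,
  "grip_force": 40
}}

```text
t: 2.95
ee_pos: [0.5405, -0.3269, 0.0901]
tcp_rot: [0.0, 0.772, 0.636, 0.0]
ft_force: [-0.4, -0.4, 0.0]
grip_width: 0.0577
gripper_force: 0.0
```

Call:
{"fn": "tcp_steps", "kwargs": {
  "plan": {"sx":[0, 0, 0], "sy":[0, 0, 0], "sz":[0, 0, 0], "turn":[0, 0, 0]}
}}

```text
t: 3.25
ee_pos: [0.5403, -0.3267, 0.0895]
tcp_rot: [-0.0, 0.772, 0.636, -0.0]
ft_force: [0.3, -0.1, -0.1]
grip_width: 0.0334
gripper_force: 0.0
```

Call:
{"fn": "tcp_steps", "kwargs": {
  "plan": {"sx":[0, 0, 0, 0, 0], "sy":[0, 0, 0, 0, 0], "sz":[0, 0, 0, 0, 0], "turn":[0, 0, 0, 0, 0]}
}}

```text
t: 3.75
ee_pos: [0.5403, -0.3267, 0.0896]
tcp_rot: [-0.0, 0.772, 0.636, -0.0]
ft_force: [-0.1, 0.8, -1.3]
grip_width: 0.0166
gripper_force: 40.0
```

Call:
{"fn": "tcp_steps", "kwargs": {
  "plan": {"sx":[0, 0, 0, 0, 0], "sy":[0, 0, 0, 0, 0], "sz":[-0.03, -0.07, -0.11, -0.15, -0.17], "turn":[0, 0, 0, 0, 0]}
}}

```text
t: 4.25
ee_pos: [0.5415, -0.3275, 0.2646]
tcp_rot: [0.003, 0.772, 0.636, 0.001]
ft_force: [-0.2, -0.1, -0.3]
grip_width: 0.0161
gripper_force: 40.0
```

```bash
python3 -c "
from plant import ctrl, camrig
from h import *
print(delta(ctrl.get_state(),[.45,-.03,.26],0))"
```

```text
(array([ 0.2745, -0.1469,  0.0032]), np.float64(-0.193))
```

Call:
{"fn": "tcp_steps", "kwargs": {
  "plan": {"sx":[0.03, 0.07, 0.11, 0.15, 0.19], "sy":[-0.015, -0.037, -0.06, -0.08, -0.1], "sz":[0, 0, 0, 0, 0], "turn":[-0.04, -0.08, -0.12, -0.16, -0.19]}
}}

```text
t: 4.75
ee_pos: [0.4778, -0.1196, 0.2596]
tcp_rot: [0.0, 0.708, 0.706, 0.0]
ft_force: [0.8, 0.7, -0.4]
grip_width: 0.0166
gripper_force: 40.0
```

Call:
{"fn": "tcp_steps", "kwargs": {
  "plan": {"sx":[0.04, 0.08, 0.095, 0.095, 0.095], "sy":[-0.01, -0.025, -0.027, -0.027, -0.027], "sz":[0, 0, 0, 0, 0], "turn":[0, 0, 0, 0, 0]}
}}

```text
t: 5.25
ee_pos: [0.452, -0.0261, 0.2598]
tcp_rot: [0.0, 0.708, 0.706, 0.0]
ft_force: [0.4, 0.2, -0.4]
grip_width: 0.0163
gripper_force: 40.0
```

```bash
python3 look.py w3; python3 -c "
from plant import ctrl, camrig
from h import *
import cv2
print(delta(ctrl.get_state(),[.48,.2,.26],0))
for n in('scene','side'):cv2.imwrite(f'pics/{n}3.png',camrig.get_image(n)[:,:,::-1])"
```

```text
(array([ 0.2267,  0.0272, -0.0004]), np.float64(-0.003))
```

View pics/w3.png

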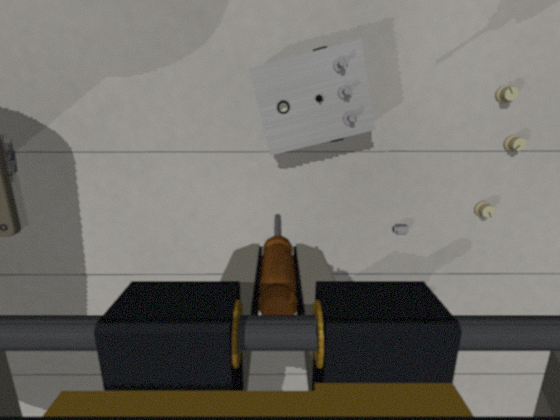

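The wrist view shows the pedal with the hole (284,107), pots to the right, and the held stylus with its tip at ~(277,215).

```bash
python3 - <<'E'
from seg import *
from plant import ctrl, camrig
im,p=load('w3'); s=ctrl.get_state()
g=cv2.cvtColor(im,cv2.COLOR_BGR2GRAY)
r=g[97:118,272:297]; print(r)
tip=s['ee_pos']-[0,0,.0746]; print('tip proj',proj(p,tip), plane(p,(284,107),.044))
h=cv2.cvtColor(im,cv2.COLOR_BGR2HSV);print(g[205:225,270:286])
E
```

```text
[[141 139 137 140 139 140 135 138 140 139 138 137 142 139 136 139 139 136
  136 139 136 141 139 140 138]
 [139 135 137 139 136 134 136 137 137 137 137 137 135 139 135 139 138 137
  135 137 139 137 137 135 140]
 [138 138 137 139 138 136 135 137 130 128 124 124 125 130 132 135 137 136
  140 140 139 141 138 138 138]
 [137 143 141 134 135 139 134 128 112  95  86  85  89 104 113 126 134 138
  142 137 139 140 144 143 144]
 [141 134 137 142 138 134 123 105  81  57  42  38  47  53  83 105 122 137
  142 143 145 143 142 144 146]
 [139 139 136 137 136 120 105  70  40  43  54  61  49  47  42  73 110 128
  141 144 142 140 142 141 141]
 [134 142 138 137 127 106  76  43  53  83  95  94  89  70  56  46  77 113
  134 142 143 143 139 137 136]
 [139 137 140 140 129  94  50  56  85 101 106 111 113 100  83  49  66 102
  126 136 140 134 136 139 138]
 [141 142 140 136 117  83  50  74  97 109 110 108 105 108  92  68  53  87
  121 135 139 138 139 140 137]
 [143 147 144 136 117  74  58  79 108 110 103 109 109 106 106  82  48  79
  119 135 137 140 138 137 144]
 [141 145 141 138 115  74  55  80 103 107 109 126 
[... 2104 characters left out ...]
49 149 149]
 [149 149 154 140 116  86  79  76  70  76  97 127 146 149 147 145]
 [152 152 148 141 116  82  77  78  71  66  92 120 143 149 151 148]
 [149 153 150 137 115  85  78  74  72  72  84 120 142 151 148 146]
 [147 149 150 140 113  89  79  73  73  72  89 118 143 148 147 148]
 [147 149 147 139 115  86  76  74  71  67  85 117 144 150 147 146]
 [151 150 148 138 114  87  77  77  75  70  85 118 141 147 145 148]]
```

Call:
{"fn": "tcp_steps", "kwargs": {
  "plan": {"sx":[0.04, 0.08, 0.12, 0.16, 0.2], "sy":[0.005, 0.01, 0.015, 0.02, 0.025], "sz":[0, 0, 0, 0, 0], "turn":[0, 0, 0, 0, 0]}
}}

```text
t: 5.9
ee_pos: [0.4781, 0.1746, 0.2595]
tcp_rot: [0.0, 0.709, 0.705, -0.0]
ft_force: [0.4, 0.0, -0.4]
grip_width: 0.0163
gripper_force: 40.0
```

Call:
{"fn": "tcp_steps", "kwargs": {
  "plan": {"sx":[0.026, 0.026, 0.026], "sy":[0.002, 0.002, 0.002], "sz":[0, 0, 0], "turn":[0, 0, 0]}
}}

```text
t: 6.2
ee_pos: [0.4799, 0.1993, 0.2592]
tcp_rot: [-0.0, 0.708, 0.706, -0.001]
ft_force: [0.2, -0.0, -0.8]
grip_width: 0.0162
gripper_force: 40.0
```

```bash
python3 look.py w4
```

```text
(no output)
```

View pics/w4.png

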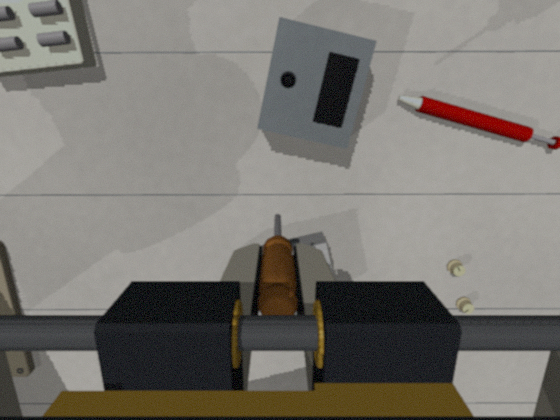

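The wrist view shows the test box's start well at (288,79), meter window to its right, and the stylus tip at (277,215).

```bash
cat >> seg.py <<'E'
def dark(n,c,thr=60,r=14):
    im,p=load(n);g=cv2.cvtColor(im,cv2.COLOR_BGR2GRAY);x,y=c
    w=g[y-r:y+r+1,x-r:x+r+1];m=(w<thr).astype(np.uint8)
    k=max(cv2.findContours(m,0,1)[0],key=cv2.contourArea);(a,b),rad=cv2.minEnclosingCircle(k)
    return p,(a+x-r,b+y-r),rad
E
python3 - <<'E'
from seg import *
from plant import ctrl, camrig
p,uv,r=dark('w4',(288,79));X=plane(p,uv,.055);print(uv,r,X)
p3,uv3,r3=dark('w3',(283,107),100);H=plane(p3,uv3,.044);print(uv3,r3,H)
P=camrig.camera_params('side');print(proj(P,X),proj(P,H))
print('tri well',tri([(p,uv),(P,(161,157))]),'tri hole',tri([(p3,uv3),(P,(183,219))]))
g=cv2.imread('pics/side0.png',0);
for (x,y) in ((161,157),(183,219)):
  w=g[y-8:y+9,x-10:x+11];print(w)
s=ctrl.get_state();print(delta(s,[X[0],X[1],.055+.0746+.03],0))
E
```

```text
(287.807692527771, 79.34615421295166) 7.86452054977417 [0.490369   0.30581633 0.055     ]
(283.0, 106.5) 6.800835609436035 [0.45808051 0.05370958 0.044     ]
[161.22430473 156.76819465] [184.32307284 219.01340963]
tri well (array([0.49010118, 0.30593153, 0.05442125]), np.float64(0.00029298199314472606)) tri hole (array([0.45682761, 0.05405375, 0.04439031]), np.float64(0.0012933914362126954))
[[100  91  91  92  90  91  90  93  90  90  93  92  93  89  86  86  85  86
   87  82  84]
 [105  93  93  92  95  92  93  96  91  94  88  88  89  88  85  86  85  87
   92  90  85]
 [105  91  92  93  95  95  92  92  93  95  91  87  89  87  83  85  85  90
   87  85  87]
 [108  93  94  94  89  97  96  88  89  86  84  87  87  88  86  85  83  84
   91  89  90]
 [109  93  97  95  94  91  91  86  85  88  85  86  88  85  83  84  85  85
   86  82  85]
 [123  97  93  91  89  84  90  90  86  89  88  86  86  87  85  91  88  87
   84  87  88]
 [133 100  89  87  85  83  87  86  87  85  88  83  85  85  89  85  89  89
   89  89  88]
 [129  99  82  86  86  83  85  84  80  75  73  76  76  78  84  87  89  83
   87  8
[... 1676 characters left out ...]
134 139
  138 137 137]
 [135 135 135 137 137 136 140 132 109  76  56  49  49  73  77 119 135 139
  136 135 140]
 [138 134 136 137 141 132 137 137 132 124 117 116 115 122 123 133 139 135
  135 139 136]
 [132 138 139 140 137 138 135 135 141 142 139 140 138 139 136 136 138 137
  135 137 136]
 [136 143 139 138 137 137 139 136 142 136 136 137 137 136 139 132 136 140
  138 140 139]
 [120 134 139 137 139 138 140 138 137 136 137 136 138 139 138 139 138 138
  141 137 142]
 [100 114 133 139 139 137 136 142 136 137 138 137 137 136 143 140 140 141
  139 136 140]
 [100 100 112 121 137 140 139 136 136 136 138 141 141 140 139 139 139 138
  138 139 140]]
(array([0.1072, 0.0101, 0.0996]), np.float64(-0.004))
```

Call:
{"fn": "tcp_steps", "kwargs": {
  "plan": {"sx":[0.03, 0.06, 0.09, 0.107, 0.107], "sy":[0.003, 0.006, 0.01, 0.01, 0.01], "sz":[0, 0.02, 0.05, 0.08, 0.09], "turn":[0, 0, 0, 0, 0]}
}}

```text
t: 6.75
ee_pos: [0.4884, 0.3061, 0.1657]
tcp_rot: [-0.001, 0.708, 0.706, -0.003]
ft_force: [-1.1, -0.1, -1.0]
grip_width: 0.0165
gripper_force: 40.0
```

Call:
{"fn": "tcp_steps", "kwargs": {
  "plan": {"sx":[0, 0, 0], "sy":[0, 0, 0], "sz":[0.01, 0.01, 0.01], "turn":[0, 0, 0]}
}}

```text
t: 7.05
ee_pos: [0.4909, 0.3059, 0.1611]
tcp_rot: [0.0, 0.709, 0.706, 0.001]
ft_force: [-0.5, -0.1, -0.2]
grip_width: 0.0165
gripper_force: 40.0
```

```bash
python3 - <<'E'
from plant import ctrl, camrig
from h import *
s=ctrl.get_state();W=np.array([.4902,.3059,.055]);print(delta(s,W+[0,0,.0746],0))
ims=[]
for n in('side','scene'):
    P=camrig.camera_params(n);im=camrig.get_image(n)[:,:,::-1].copy()
    t=s['ee_pos']-[0,0,.0746];u=proj(P,t);print(n,u,proj(P,W))
    x,y=u.astype(int);c=im[y-40:y+40,x-50:x+50];ims.append(cv2.resize(c,(400,320),interpolation=cv2.INTER_CUBIC))
cv2.imwrite('pics/hov.png',cv2.hconcat(ims))
E
```

```text
(array([-0.0001, -0.0008,  0.0315]), np.float64(-0.004))
side [160.02679102 144.77135865] [161.14440437 156.76783915]
scene [298.92138274 136.69537473] [298.38852582 145.6460444 ]
```

View pics/hov.png

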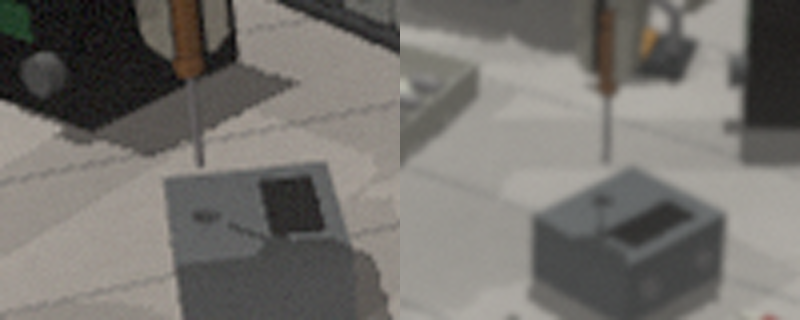

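Both views show the stylus tip directly above the start well. Pressing.

Call:
{"fn": "tcp_steps", "kwargs": {
  "plan": {"sx":[0, 0, 0, 0, 0], "sy":[0, 0, 0, 0, 0], "sz":[0.01, 0.02, 0.03, 0.034, 0.036], "turn":[0, 0, 0, 0, 0]}
}}

```text
t: 7.65
ee_pos: [0.4892, 0.3066, 0.1225]
tcp_rot: [-0.0, 0.708, 0.706, -0.001]
ft_force: [-1.0, -0.6, 1.5]
grip_width: 0.0164
gripper_force: 40.0
```

Call:
{"fn": "tcp_steps", "kwargs": {
  "plan": {"sx":[0, 0, 0, 0, 0], "sy":[0, 0, 0, 0, 0], "sz":[0.002, 0.004, 0.006, 0.006, 0.006], "turn":[0, 0, 0, 0, 0]}
}}

```text
t: 8.15
ee_pos: [0.4902, 0.307, 0.1184]
tcp_rot: [0.0, 0.708, 0.706, 0.0]
ft_force: [-2.7, -1.6, 5.2]
grip_width: 0.0165
gripper_force: 40.0
```

Call:
{"fn": "tcp_steps", "kwargs": {
  "plan": {"sx":[0, 0], "sy":[0, 0], "sz":[0, 0], "turn":[0, 0]}
}}

```text
t: 8.35
ee_pos: [0.4901, 0.307, 0.1183]
tcp_rot: [0.0, 0.708, 0.706, 0.0]
ft_force: [-1.9, -0.7, 5.9]
grip_width: 0.0162
gripper_force: 40.0
```

Call:
{"fn": "tcp_steps", "kwargs": {
  "plan": {"sx":[0, 0, 0, 0, 0], "sy":[0, 0, 0, 0, 0], "sz":[0.001, 0.001, -0.01, -0.04, -0.06], "turn":[0, 0, 0, 0, 0]}
}}

```text
t: 8.85
ee_pos: [0.4904, 0.3071, 0.1794]
tcp_rot: [0.0, 0.708, 0.706, 0.001]
ft_force: [0.2, -0.3, -0.7]
grip_width: 0.0168
gripper_force: 40.0
```

Call:
{"fn": "tcp_steps", "kwargs": {
  "plan": {"sx":[0, 0], "sy":[0, 0], "sz":[0, 0], "turn":[0, 0]}
}}

```text
t: 9.05
ee_pos: [0.4902, 0.307, 0.1777]
tcp_rot: [0.0, 0.708, 0.706, 0.001]
ft_force: [-0.7, -0.1, -1.4]
grip_width: 0.0168
gripper_force: 40.0
```

```bash
python3 - <<'E'
from plant import ctrl, camrig
from h import *
s=ctrl.get_state();print(delta(s,np.array([.4575,.0538,.044+.0746+.03]),0))
E
```

```text
(array([-0.2533, -0.032 ,  0.029 ]), np.float64(-0.003))
```

Call:
{"fn": "tcp_steps", "kwargs": {
  "plan": {"sx":[-0.04, -0.08, -0.12, -0.16, -0.2], "sy":[-0.005, -0.01, -0.016, -0.02, -0.026], "sz":[0, 0, 0, 0, 0], "turn":[0, 0, 0, 0, 0]}
}}

```text
t: 9.55
ee_pos: [0.462, 0.1054, 0.1757]
tcp_rot: [-0.001, 0.708, 0.706, -0.001]
ft_force: [-0.6, -0.3, -0.9]
grip_width: 0.0165
gripper_force: 40.0
```

Call:
{"fn": "tcp_steps", "kwargs": {
  "plan": {"sx":[-0.03, -0.053, -0.053, -0.053, -0.053], "sy":[-0.004, -0.006, -0.006, -0.006, -0.006], "sz":[0.005, 0.015, 0.029, 0.029, 0.029], "turn":[0, 0, 0, 0, 0]}
}}

```text
t: 10.05
ee_pos: [0.4564, 0.0547, 0.1475]
tcp_rot: [-0.001, 0.708, 0.706, -0.001]
ft_force: [0.5, 0.4, 0.3]
grip_width: 0.0167
gripper_force: 40.0
```

```bash
python3 look.py w5; python3 - <<'E'
from plant import ctrl, camrig
from seg import *
s=ctrl.get_state();W=np.array([.4575,.0538,.044]);print(delta(s,W+[0,0,.0746],0))
im,p=load('w5');t=s['ee_pos']-[0,0,.0746];u=proj(p,t);print('wrist',u,proj(p,W))
ims=[cv2.resize(im[150:270,200:350],(400,320),interpolation=cv2.INTER_CUBIC)]
for n in('side',):
    P=camrig.camera_params(n);im=camrig.get_image(n)[:,:,::-1].copy()
    u=proj(P,t);print(n,u,proj(P,W))
    x,y=u.astype(int);c=im[y-40:y+40,x-50:x+50];ims.append(cv2.resize(c,(400,320),interpolation=cv2.INTER_CUBIC))
cv2.imwrite('pics/hov2.png',cv2.hconcat(ims))
E
```

```text
(array([-0.0011,  0.0006,  0.0296]), np.float64(-0.002))
wrist [278.9614875  216.52162698] [279.5795208  206.87275239]
side [182.36884393 206.54916447] [184.03103662 219.06368888]
```

View pics/hov2.png

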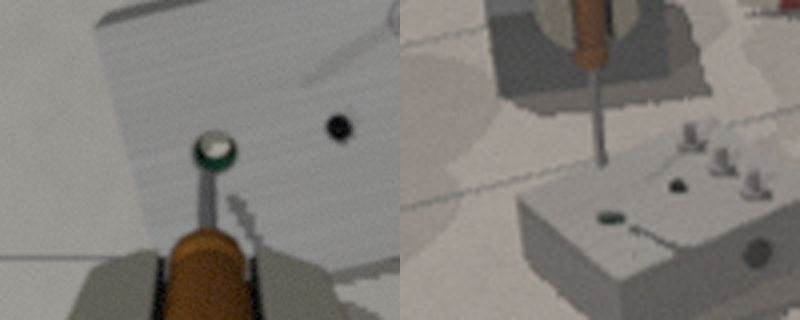

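The wrist view shows the hole at ~(280.6,206.6) and the tip at ~(278,215), so the tip is about 1.5–2 mm to the left. Correcting, then going in.

Call:
{"fn": "tcp_steps", "kwargs": {
  "plan": {"sx":[-0.001, -0.001, -0.001, -0.001, -0.001], "sy":[0.002, 0.002, 0.002, 0.002, 0.002], "sz":[0, 0.01, 0.02, 0.03, 0.04], "turn":[0, 0, 0, 0, 0]}
}}

```text
t: 10.65
ee_pos: [0.4587, 0.053, 0.1072]
tcp_rot: [-0.0, 0.708, 0.706, -0.0]
ft_force: [-0.6, 0.2, -0.6]
grip_width: 0.0164
gripper_force: 40.0
```

Call:
{"fn": "tcp_steps", "kwargs": {
  "plan": {"sx":[0, 0, 0, 0, 0], "sy":[0, 0, 0, 0, 0], "sz":[0.003, 0.006, 0.0085, 0.0085, 0.0085], "turn":[0, 0, 0, 0, 0]}
}}

```text
t: 11.15
ee_pos: [0.4593, 0.0529, 0.1006]
tcp_rot: [0.0, 0.708, 0.706, 0.0]
ft_force: [-2.0, 0.1, 4.4]
grip_width: 0.0167
gripper_force: 40.0
```

Call:
{"fn": "tcp_steps", "kwargs": {
  "plan": {"sx":[0, 0], "sy":[0, 0], "sz":[0, 0], "turn":[0, 0]}
}}

```text
t: 11.35
ee_pos: [0.4594, 0.053, 0.1005]
tcp_rot: [0.0, 0.708, 0.706, 0.0]
ft_force: [-3.2, -0.1, 3.9]
grip_width: 0.0164
gripper_force: 40.0
```

Call:
{"fn": "tcp_steps", "kwargs": {
  "plan": {"sx":[0, 0, 0, 0, 0], "sy":[0, 0, 0, 0, 0], "sz":[0.001, 0.0015, 0.0015, 0.0015, 0.0015], "turn":[0, 0, 0, 0, 0]}
}}

```text
t: 11.85
ee_pos: [0.4596, 0.0529, 0.0992]
tcp_rot: [0.0, 0.708, 0.706, 0.0]
ft_force: [-3.6, -1.2, 7.4]
grip_width: 0.0165
gripper_force: 40.0
```

Call:
{"fn": "tcp_steps", "kwargs": {
  "plan": {"sx":[0, 0, 0], "sy":[0, 0, 0], "sz":[0, 0, 0], "turn":[0, 0, 0]}
}}

```text
t: 12.15
ee_pos: [0.4596, 0.053, 0.0992]
tcp_rot: [0.0, 0.708, 0.706, 0.0]
ft_force: [-2.1, 0.1, 6.9]
grip_width: 0.0162
gripper_force: 40.0
```

```bash
python3 -c "
from plant import ctrl, camrig
print(ctrl.job_done())"
```

```text
the job is handed in; nothing more can be done
None
```

I handed the job in at about 12 s with the stylus gripped at 40 N and holding the reset button fully down, at about 7 N on the wrist; the start button was pressed and released first, and no verdict was printed.

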